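Raise the block heater four clicks and start it

ROBOT

A 6-joint arm with a two-finger parallel gripper is mounted at the origin on the work surface. World frame = base frame: x ahead of the robot, y to its left, z up, the work surface at z = 0. Lengths are in m, angles in rad, forces in N, time in s.
With the tool pointing down it reaches from about 0.275 to 0.725 m from the base axis. Payload 5.6 kg.
Tool frame: the origin (TCP) lies midway between the tips of the shut fingers; the grasp point (between the pads) lies tcp_to_grasp behind it (tcp_to_grasp is the distance from the TCP to the grasp point, in m); z points along the fingers, y is the direction in which the jaws open and shut (so a half turn about z gives the same grasp; the last joint's range is limited). The gripper opens to 85 mm and grips with 20 to 120 N. Pads are 22 mm wide; open, the fingers measure 114 mm over their backs; the gripper's body (76 mm by 85 mm) begins 54 mm behind the grasp point. The pads swing forward as they close: fully open they stand 13 mm farther back than shut.
Start: joints at [1.455, 0.255, 0.108, 0, -1.424, -0.285], TCP at [0.215, 0.506, 0.231] pointing down, gripper open.
Joint ranges: [-2.95, 2.95], [-1.21, 1.97], [-1.09, 1.5], [-2.87, 1.71], [-2.94, -0.07], [-3.05, 3.05]. Speed limits (rad/s): [2.57, 2.57, 3.14, 3.14, 3.14, 3.14].

INTERFACE

Orientations are given as a rotation vector (axis times angle).
In Python, from bench import * gives the robot as it stands. Calls block until the motion is done:
- move_to(position, orientation): joint-space move of the TCP to a pose.
- move_straight(position, frame=None, rate=0.15, until_force=None): straight line of the TCP; frame=None keeps the orientation; rate is the mean speed in m/s. With until_force (N) it stops when the force on the tool has changed by that much, and returns True; else False.
- move_j(angles): joint-space move.
- gripper_open() and close(grip_force=None): open the fingers fully, or close them until they stop; grip_force is the grip in N (None keeps the last).
- pause(seconds).
- inverse_kinematics(position, orientation): joint angles nearest the present ones, or None.
- get_state(): the state.
- grab_frame(name): name is "scene" or "top"; returns a dict with "frame" (420x560x3 uint8, red, green, blue), "K" (3x3 intrinsics, pixels), "xyz" and "attitude" of the camera in the world. Camera axes: x right, y up, looking along -z (the intrinsics and any distortion apply to the point x, -y, -z); pixel columns grow to the right and rows downward; lengths in m; the calibration is good to about 2 mm. A picture is of the moment at which its call begins. There is no depth.
A pose or a line that the arm cannot do raises Unreachable and nothing moves.
- finish_job(): hands the job in, once; it reports no verdict.
The state is a dict: "time": time; "qpos": joint angles; "qd": joint speeds; "tau": joint torques, N m; "position": TCP position; "ee_rot": TCP orientation; "contact_force": force on the tool from outside, world axes, zero at the start; "torque": the same for the moment, N m; "grip_width": opening from 0.0 (shut) to 1.0 (fully open).
Only numpy, scipy, OpenCV 4.12 (cv2) and the standard library are available. Lean on these libraries where they do the work, as an engineer would, in place of code of your own. Each camera call takes 0.05 s, during which the arm holds its last target. There are 200 camera calls.

TASK

Set the dry block heater for the next batch: by fingertip, without gripping or forcing it, turn the pointer dial up (clockwise) by exactly four clicks from where it stands, never running on to a fifth, and then press the round start key right down and let it go. Leave the timer knob, the square stop key and everything standing on and around the heater as they are.

Things in the scene. Friction and masses are not known exactly. Their poses are not given: they have to be found in the camera images.
- heater: The dry block heater: white case 280 (x) by 320 (y) mm, fixed on the bench, yaw up to 17 degrees. Origin: centre of its underside, x to its back, y to its left seen from the robot. Front part (x -140 to -10 mm): level control deck 78 mm above the bench, with, from left to right, pointer dial, timer knob, start key, stop key. Behind it the case with blocks and tubes is up to 116 mm high
- selector_bar: The black pointer dial, told by its bar: round skirt 62 mm across, top 8 mm above the deck; on it a bar 13 mm wide, up to 28 mm above the deck, from 29 mm behind the axis to 27 mm ahead, that end pointed (last 7 mm) with a white line. Origin: on the dial's axis at deck height, 82 mm before and 88 mm left of the heater's origin; x along the bar to the pointed end, z up
- pointer_tip (a point): point on the line of the pointed end of the dial's bar, 30 mm from the dial's axis, 18 mm above the deck; turns with the dial
- selector (a joint): dial angle, rad, grows clockwise seen from above (up). Ten click stops 0.5236 (30 deg) apart, 0 to 4.712; starts resting in one of the lowest four. A spring detent resists up to 0.09 N m (4 to 6 N at 20 mm from the axis), most as a click begins, gives way half-way between stops, then the dial snaps on to the next stop by itself. At 0 the bar points 135 deg counterclockwise from the heater's x
- timer (a joint): angle of the timer, a plain round black knob 36 mm across, its top 19 mm above the deck, 88 mm before the heater's origin and 5 mm to its left; turns easily; not to be turned
- start_key (a joint): travel of the start key, a round grey push key 24 mm across: 0 out, 0.005 m fully down; it springs back, and takes about 1.5 N to start moving and 4 N to go fully down
- start_key_top (a point): centre of the top of the round start key, 11 mm above the deck when out; 88 mm before the heater's origin and 62 mm to its right
- stop_key (a joint): travel of the stop key, a square grey push key 22 mm wide, 11 mm high, 52 mm to the right of the start key; springs back; not to be pressed
- vial: bystander: small amber vial with white cap, 22 mm across, 44 mm high, loose, standing on the deck at the foot of the step behind the timer knob. Origin: centre of its underside
- marker: bystander: marker pen, 138 mm long, 12 mm thick, lying loose on the bench before the heater. Origin: its underside, near the middle
- tip_box: bystander: box of pipette tips with clear lid, 84 by 122 mm, 70 mm high, loose on the bench left of the heater. Origin: centre of its underside
- reagent: bystander: glass bottle with blue cap, 60 mm across, 135 mm high, loose on the bench. Origin: centre of its underside
- jar: bystander: amber jar with white lid, 80 mm across, 120 mm high, loose on the bench. Origin: centre of its underside
- tube_rack: bystander: white tube rack, 70 by 120 mm, 40 mm high with its tubes, loose on the bench left. Origin: centre of its underside
- beaker: bystander: empty glass beaker, 66 mm across, 85 mm high, loose on the bench. Origin: centre of its underside
- timer_mark (a point): outer end of the white line on the timer knob, 13 mm from its axis; turns with it

How it is judged:
On the way, in this order (a step that is already met when the one before it is completed fails the run):
1. the pointer dial rests four clicks up from its start (distance of pointer_tip from where it was at the start of the episode between 0.0494 and 0.0542 m), for 0.2 s.
2. the start key is pressed right down (value of joint start_key above 0.004 m), for 0.04 s.
At the end, for the whole second after the job is handed in: The dial rests in the click stop four above its starting one (within about 9 degrees), the start key has been pressed (4 mm of its 5 mm or more) after that and is out again, and the stop key is out (all of step 1 and value of joint selector above 1.9 rad and value of joint each of start_key, stop_key below 0.001 m); the robot touches nothing.
It fails at once if the dial runs on towards a fifth click (distance of pointer_tip from where it was at the start of the episode above 0.056 m).
It fails at once if the dial is gripped or forced (more than 20 N) (contact force between the fingers and selector_bar above 20 N).
It fails at once if the start key is pressed while the dial is not four clicks up (value of joint start_key above 0.003 m and (distance of pointer_tip from where it was at the start of the episode below 0.0494 m or distance of pointer_tip from where it was at the start of the episode above 0.0542 m)).
It fails at once if a bystander is lifted, carried or pushed from its place (more than 15 mm) (distance of any of vial, marker, tip_box, reagent, jar, tube_rack, beaker from where it was at the start of the episode above 0.015 m).
It fails at once if the stop key is pressed or the timer knob turned (by more than 4 mm at its mark) (value of joint stop_key above 0.0025 m or distance of timer_mark from where it was at the start of the episode above 0.004 m).
It also fails if it takes over 59 s, if anything falls off the work surface, if the arm or the gripper's body presses on something with over 40 N, if the wrist force passes 120 N, or if a joint passes its speed limit or range.

## Working session

There is one attempt and no reset: what is moved stays moved. The work goes in short steps, each a Python script; the robot and the scene stay as the last script left them, time stands still between calls to the robot, and variables do not carry over. Pictures are saved under pics/ and viewed, about 8 in all and at most 12, crops included, and the job is handed in when it is done.

```bash
mkdir -p pics; ls; python3 - <<'E'
from bench import *
import cv2,numpy as np
for n in("top","scene"):
    f=grab_frame(n); cv2.imwrite(f"pics/{n}0.png",cv2.resize(f["frame"][:,:,::-1],(800,600),interpolation=cv2.INTER_CUBIC))
    np.savez(f"{n}0.npz",**f); print({k:v for k,v in f.items() if k!="frame"})
s=get_state();print(s)
E
```

```text
pics
{'K': array([[451.81879959,   0.        , 272.95922564],
       [  0.        , 451.81879959, 196.16667771],
       [  0.        ,   0.        ,   1.        ]]), 'xyz': array([ 0.44694546, -0.0044    ,  1.06201205]), 'attitude': array([ 0.0648551 , -0.07666429, -1.59003447])}
{'K': array([[536.21297727,   0.        , 275.04130753],
       [  0.        , 536.21297727, 214.61136402],
       [  0.        ,   0.        ,   1.        ]]), 'xyz': array([ 1.06839808, -0.92934598,  1.05123502]), 'attitude': array([0.81862382, 0.20343532, 0.48140433])}
{'time': 0.1, 'qpos': array([ 1.45460165e+00,  2.55660819e-01,  1.07131033e-01, -3.85834714e-04,
       -1.42386152e+00, -2.84628464e-01]), 'qd': array([ 0.00146225, -0.00155469,  0.00235179,  0.00081528, -0.00094918,
        0.00020543]), 'tau': array([-2.87288356e-03, -3.87603664e+01,  2.38477331e+01,  5.37803248e+00,
       -3.80035141e-03, -5.37130532e-06]), 'position': array([0.21437389, 0.50603696, 0.23050485]), 'ee_rot': array([ 3.07710608e+00, -6.25169857e-01, -3.86396172e-04]), 'contact_force': array([0.23064709, 0.67621027, 0.48257186]), 'torque': array([-0.01703444, -0.02266562, -0.03014884]), 'grip_width': 1.0010025757780048}
```

View pics/top0.png

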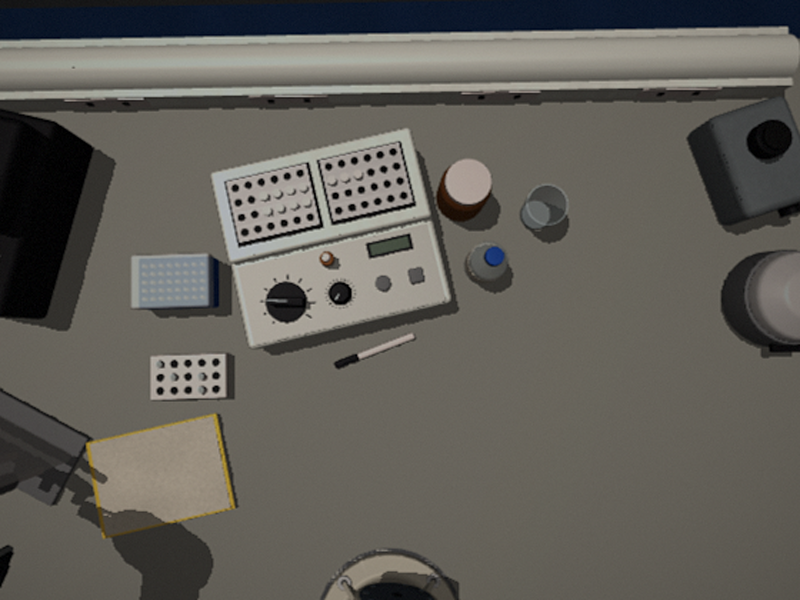

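View pics/scene0.png

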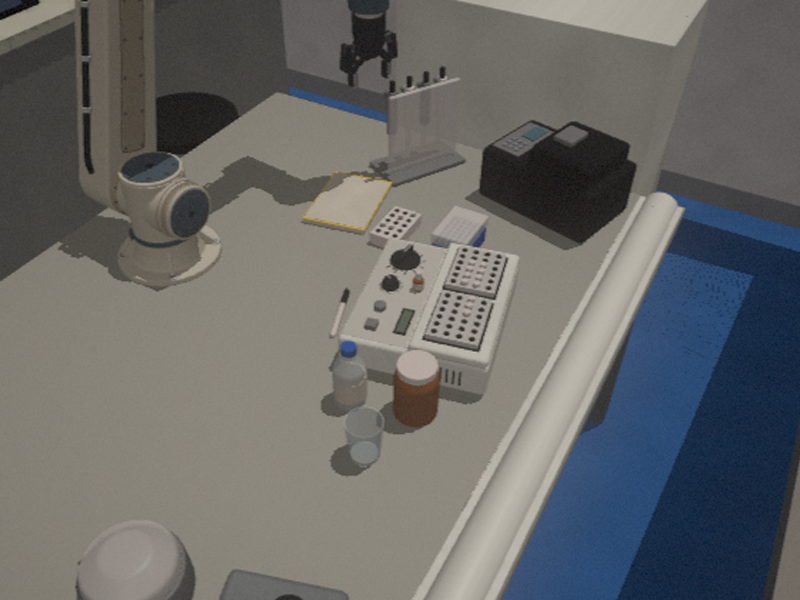

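The top view, in 800x600 pixels, shows the dial at (287,301) with its white line to the left at about (268,300). The timer is at (340,293), the start key at (384,284), the stop key at (416,275) and the vial at (327,259). The scene view shows the same layout with nothing tall in front of the deck. Next I'll measure these positions.

```bash
cat > h.py <<'E'
import numpy as np,cv2
from scipy.spatial.transform import Rotation as R
def ray(f,px,z):
    px=np.atleast_2d(px).astype(float); K=f["K"]
    d=np.c_[(px[:,0]-K[0,2])/K[0,0],-(px[:,1]-K[1,2])/K[1,1],-np.ones(len(px))]
    d=R.from_rotvec(f["attitude"]).apply(d); o=f["xyz"]
    return o+d*((z-o[2])/d[:,2])[:,None]
def proj(f,p):
    c=R.from_rotvec(f["attitude"]).inv().apply(np.atleast_2d(p)-f["xyz"]);K=f["K"]
    return np.c_[K[0,2]+K[0,0]*c[:,0]/-c[:,2],K[1,2]-K[1,1]*c[:,1]/-c[:,2]]
E
python3 - <<'E'
from h import *
f=dict(np.load("top0.npz"));im=f["frame"];g=cv2.cvtColor(im,cv2.COLOR_RGB2GRAY)
x0,y0,x1,y1=155,145,325,250
cv2.imwrite("pics/crop0.png",cv2.resize(im[y0:y1,x0:x1,::-1],None,fx=4.7,fy=4.7,interpolation=cv2.INTER_CUBIC))
s=.7
names=dict(dial=((287,301),.078+.008),timer=((340,293),.097),start=((384,284),.089),stop=((416,275),.089))
for n,(c,z) in names.items():
    c=np.array(c)*s
    r=18 if n=="dial" else 10
    th=60 if n in("dial","timer") else 135
    m=np.zeros_like(g);X,Y=c.astype(int);m[Y-r:Y+r,X-r:X+r]=(g[Y-r:Y+r,X-r:X+r]<th)*255
    if n=="dial": m=cv2.morphologyEx(m,cv2.MORPH_CLOSE,np.ones((5,5)))
    if n in("dial","timer"): m=cv2.morphologyEx(m,cv2.MORPH_OPEN,cv2.getStructuringElement(cv2.MORPH_ELLIPSE,(5,5)))
    k,l,st,ce=cv2.connectedComponentsWithStats(m)
    i=1+np.argmax(st[1:,4]); print(n,st[i],ce[i],ray(f,ce[i],z)[0].round(4), g[int(ce[i][1]),int(ce[i][0])])
print(g[int(284*s)-9:int(284*s)+10,int(384*s)-9:int(384*s)+10])
E
```

```text
dial [187 197  28  29 619] [200.14054927 211.0549273 ] [0.5057 0.1453 0.086 ] 68
timer [230 197  16  16 169] [238.41420118 204.27218935] [0.5179 0.0617 0.097 ] 28
start [262 193  13  12 116] [268.01724138 198.13793103] [ 0.5305 -0.0018  0.089 ] 84
stop [285 187  13  13 131] [291.02290076 192.64885496] [ 0.5414 -0.0519  0.089 ] 81
[[159 159 160 159 159 160 158 158 158 157 159 159 159 158 157 157 159 158
  157]
 [160 158 158 159 159 159 159 161 158 159 159 160 158 159 158 158 156 159
  158]
 [160 160 160 160 161 160 161 160 162 160 161 160 160 157 159 157 157 156
  157]
 [161 160 160 159 161 162 154 143 136 140 140 146 156 160 157 156 157 157
  155]
 [159 161 159 161 156 145 121  84  69  69  72  93 128 153 161 160 158 157
  158]
 [159 160 161 162 137  89  77  81  84  81  81  77  81 119 151 160 160 158
  158]
 [158 160 159 158 123  82  86  85  83  84  82  80  77  72 128 161 159 157
  158]
 [161 158 162 149 109  84  86  86  85  84  84  82  81  71 128 162 159 156
  158]
 [158 161 162 134  96  87  87  85  83  81  82  83  79  71 112 153 160 157
  158]
 [159 160 162 131  90  85  85  85  85  84  85  81  80  68  64 128 160 159
  158]
 [161 160 161 134  93  85  85  84  84  84  83  81  81  68  65 128 160 158
  156]
 [161 158 162 139 101  88  85  85  84  83  83  82  78  60  88 139 160 158
  157]
 [159 160 161 164 140  93  78  83  85  84  84  76  60  55 128 164 159 156
  156]
 [159 160 161 159 147 114  80  68  72  73  75  58  46  86 141 158 158 159
  157]
 [160 158 162 161 161 165 132  96  74  49  60  57  88 144 162 158 160 159
  157]
 [158 158 160 161 158 160 162 164 137 110 110 107 142 161 159 159 157 156
  160]
 [160 159 158 158 159 160 161 162 162 166 163 163 161 159 159 158 158 156
  157]
 [159 160 158 160 158 159 159 159 158 160 158 158 161 158 157 159 156 158
  156]
 [160 159 157 157 160 158 159 159 159 160 159 159 158 158 159 158 159 158
  157]]
```

View pics/crop0.png

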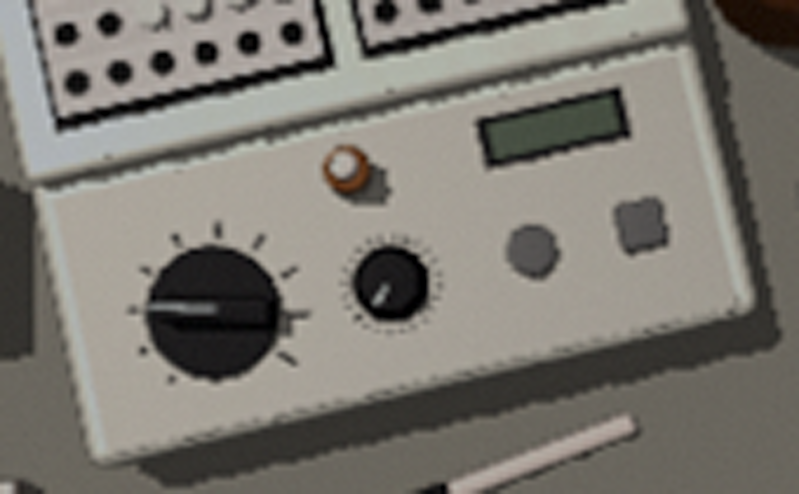

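The crop shows the dial at crop pixel (214,312), with its white line pointing left at (150,309), level with a tick mark. The start key is round at (533,250), the stop key is at (642,225) and the vial is at (346,168). Next I'll fit the heater pose and check reachability over the push arc.

```bash
cat >> h.py <<'E'
L=np.array([[-.082,.088],[-.088,.005],[-.088,-.062],[-.088,-.114]])
W=np.array([[.5057,.1453],[.5179,.0617],[.5305,-.0018],[.5414,-.0519]])
l=L-L.mean(0);w=W-W.mean(0)
yaw=np.arctan2((l[:,0]*w[:,1]-l[:,1]*w[:,0]).sum(),(l*w).sum())
c_,s_=np.cos(yaw),np.sin(yaw);M=np.array([[c_,-s_],[s_,c_]])
org=W.mean(0)-M@L.mean(0)
fit=L@M.T+org
dial,start=fit[0],fit[2]
START=None
def tool(phi,sgn=1):
    n=np.array([-np.sin(phi),np.cos(phi),0])*sgn; z=np.array([0,0,-1.])
    return R.from_matrix(np.c_[n,np.cross(z,n),z]).as_rotvec()
def pose(phi,lat,r=.022,z=.092,sgn=1):
    """TCP for bar at world angle phi; lat = clearance from CCW face of bar"""
    u=np.array([np.cos(phi),np.sin(phi)]);n=np.array([-u[1],u[0]])
    p=dial+r*u+(.0065+.011+lat)*n
    return np.r_[p,z],tool(phi,sgn)
E
python3 - <<'E'
from h import *
from bench import *
f=dict(np.load("top0.npz"));im=f["frame"]
print("yaw",np.degrees(yaw),"org",org,"resid mm",((fit-W)*1e3).round(1).tolist())
a=ray(f,[[155+150/4.7,145+309/4.7],[155+216/4.7,145+311/4.7]],.106)
d=a[0]-a[1];phi=np.arctan2(d[1],d[0]);print("line phi",np.degrees(phi),"q clicks",(np.radians(135)+yaw-phi)/np.radians(30))
g=cv2.cvtColor(im,cv2.COLOR_RGB2GRAY)
phi0=yaw+np.radians(75)
for sgn in(1,-1):
    for k in range(0,125,24):
        p,o=pose(phi0-np.radians(k),.0,sgn=sgn);q=inverse_kinematics(p,o);print(sgn,k,p.round(3),None if q is None else np.round(q,2))
for t in(0,90,180,-90): 
    q=inverse_kinematics(np.r_[start,.11],tool(yaw+np.radians(t)));print(t,None if q is None else np.round(q,2))
E
```

```text
yaw 11.906178207228628 org [0.60423318 0.07647439] resid mm [[0.1, 0.4], [-0.8, 1.5], [0.4, -0.5], [0.2, -1.3]]
line phi 87.09609639096001 q clicks 1.9936693938756207
1 0 [0.49  0.169 0.092] [ 0.63  0.28 -0.23 -0.   -1.06 -2.26]
1 24 [0.5   0.173 0.092] [ 0.63  0.3  -0.2   0.   -1.07 -2.67]
1 48 [0.512 0.173 0.092] None
1 72 [0.523 0.168 0.092] [ 0.6   0.34 -0.15  0.   -1.09  2.81]
1 96 [0.53  0.159 0.092] [ 0.57  0.34 -0.13  0.   -1.09  2.41]
1 120 [0.534 0.148 0.092] [ 0.55  0.34 -0.13  0.   -1.09  2.01]
-1 0 [0.49  0.169 0.092] [ 0.63  0.28 -0.23  0.   -1.06  0.88]
-1 24 [0.5   0.173 0.092] [ 0.63  0.3  -0.2   0.   -1.07  0.47]
-1 48 [0.512 0.173 0.092] [ 0.62  0.32 -0.17  0.   -1.08  0.06]
-1 72 [0.523 0.168 0.092] [ 0.6   0.34 -0.15  0.   -1.09 -0.34]
-1 96 [0.53  0.159 0.092] [ 0.57  0.34 -0.13  0.   -1.09 -0.73]
-1 120 [0.534 0.148 0.092] [ 0.55  0.34 -0.13  0.   -1.09 -1.13]
0 None
90 [ 0.29  0.29 -0.17  0.   -1.12 -1.65]
180 [ 0.29  0.29 -0.17  0.   -1.12 -0.08]
-90 [ 0.29  0.29 -0.17  0.   -1.12  1.49]
```

The bar starts at click 2 and the fit residual is within 1.5 mm. Next: close the fingers, approach, touch the bar to calibrate, and look.

```bash
python3 - <<'E'
from h import *
from bench import *
phi0=yaw+np.radians(75)
close(20)
p,o=pose(phi0,.014,sgn=-1,z=.20)
move_to(p,o)
p,o=pose(phi0,.014,sgn=-1); move_straight(p,rate=.1)
pause(.2);f0=get_state()["contact_force"]
p1,o=pose(phi0,-.003,sgn=-1)
hit=move_straight(p1,rate=.02,until_force=2.0)
s=get_state();n=np.array([-np.sin(phi0),np.cos(phi0)])
print(hit,s["time"],"lat",(s["position"][:2]-dial)@n-.0175,s["position"],"dF",s["contact_force"]-f0,"grip",s["grip_width"])
for nm in("top","scene"):
    f=grab_frame(nm);c=proj(f,np.r_[dial,.09])[0].astype(int)
    im=f["frame"][c[1]-50:c[1]+50,c[0]-65:c[0]+65,::-1]
    globals()[nm]=cv2.resize(im,(400,308),interpolation=cv2.INTER_CUBIC)
cv2.imwrite("pics/touch.png",np.hstack([top,scene]))
E
```

```text
True 4.6417 lat -0.0015511227691329225 [0.49109338 0.16830083 0.0913191 ] dF [ 0.03511946 -0.69824368 -0.17392193] grip -0.002698682131713669
```

View pics/touch.png

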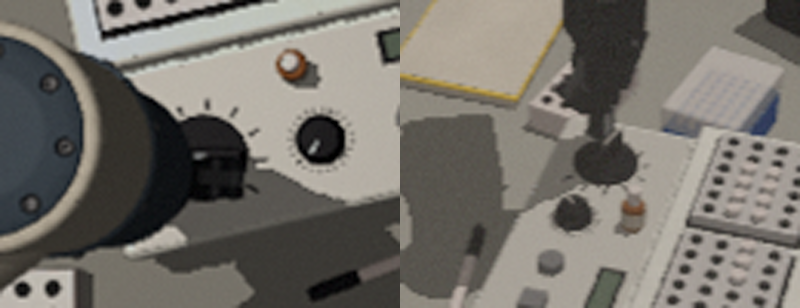

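The finger stands behind the bar, and the dial still points left in both halves of the picture. Touch came 1.5 mm from the nominal face. Next I'll push the first click in small steps, watching the force.

```bash
cat >> h.py <<'E'
phi0=yaw+np.radians(75)
def arc(a,b,step=3,rate=.03,lat=-.001):
    from bench import move_straight,get_state
    out=[]
    for k in np.linspace(a,b,int(round(abs(b-a)/step))+1)[1:]:
        ph=phi0-np.radians(k);p,o=pose(ph,lat,sgn=-1);move_straight(p,frame=o,rate=rate)
        s=get_state();F=s["contact_force"];n=np.array([-np.sin(ph),np.cos(ph)])
        out.append((round(float(k)),round(float(F[:2]@n),1),round(float(np.linalg.norm(F)),1)))
    print(out,"t",s["time"])
def look(name,h=.0):
    from bench import grab_frame
    ims=[]
    for nm in("top","scene"):
        f=grab_frame(nm);c=proj(f,np.r_[dial,.09])[0].astype(int)
        ims.append(cv2.resize(f["frame"][c[1]-50:c[1]+50,c[0]-65:c[0]+65,::-1],(400,308),interpolation=cv2.INTER_CUBIC))
    cv2.imwrite(f"pics/{name}.png",np.hstack(ims))
E
python3 - <<'E'
from h import *
arc(0,21)
look("c1")
E
```

```text
[(3, 0.4, 1.2), (6, 4.5, 4.7), (9, 3.7, 3.7), (12, 2.3, 2.7), (15, 0.2, 0.3), (18, 0.2, 0.3), (21, -0.3, 0.5)] t 6.4917
```

View pics/c1.png

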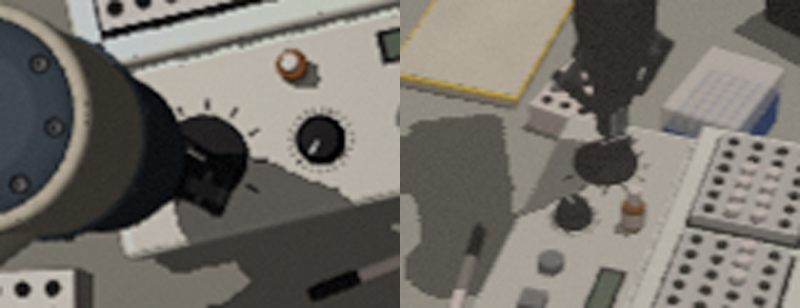

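The force rose to 4.5 N and dropped to zero near 14°, so one click has snapped, and the bar has moved ahead of the finger. Next are clicks 2 to 4, each checked by the same signature before the next.

```bash
python3 - <<'E'
from h import *
arc(21,50);arc(50,80)
E
```

```text
[(24, 0.1, 1.4), (27, 0.0, 0.4), (30, 1.2, 1.3), (33, 4.9, 5.1), (36, 4.7, 4.7), (38, 2.4, 2.7), (41, -0.5, 0.6), (44, 0.9, 1.0), (47, -0.1, 0.3), (50, -0.2, 0.8)] t 9.0917
[(53, -0.4, 1.0), (56, 2.6, 2.8), (59, 4.8, 5.6), (62, 4.8, 5.5), (65, 2.6, 2.8), (68, -0.2, 0.4), (71, 0.1, 1.0), (74, -0.1, 0.4), (77, 0.1, 0.2), (80, 0.2, 0.7)] t 11.5917
```

Clicks 2 and 3 snapped at about 40° and 67°. Click 4 should snap at about 94°, so I'll stop at 99°, then back off and look.

```bash
python3 - <<'E'
from h import *
from bench import *
arc(80,92);arc(92,99,step=2,rate=.02)
ph=phi0-np.radians(99)
p,o=pose(ph,.012,sgn=-1);move_straight(p,rate=.05)
p[2]=.25;move_straight(p,rate=.15)
move_to(np.r_[start,.16],tool(yaw+np.pi))
look("c4")
f=grab_frame("scene");c=proj(f,np.r_[dial,.09])[0].astype(int);print(c,get_state()["time"])
E
```

```text
[(83, 3.2, 4.0), (86, 5.6, 6.3), (89, 2.1, 2.5), (92, -0.4, 1.0)] t 12.5917
[(94, 0.3, 0.3), (96, -0.2, 0.5), (97, -0.1, 0.6), (99, -0.9, 1.1)] t 13.5917
[282 179] 16.15
```

View pics/c4.png

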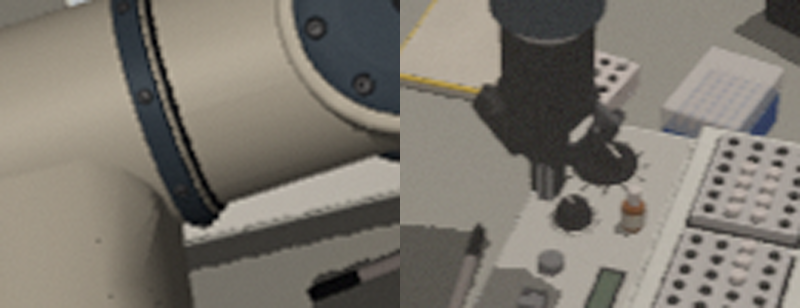

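The arm hides the dial in the top view. In the scene view the white line has turned over towards the vial and timer. There is time to move aside and measure the angle properly.

```bash
python3 - <<'E'
from h import *
from bench import *
p=get_state()["position"];p[2]=.27;move_straight(p)
move_to([.40,-.30,.30],tool(yaw+np.pi))
f=grab_frame("top");im=f["frame"];c=proj(f,np.r_[dial,.09])[0].astype(int);print(c,get_state()["time"])
x,y=c-[30,40]
cv2.imwrite("pics/c4b.png",cv2.resize(im[y:y+75,x:x+110,::-1],None,fx=7,fy=7,interpolation=cv2.INTER_CUBIC))
tip=np.r_[dial,.106]
for k in(5,6,7):
    a=yaw+np.radians(135-30*k);print(k,((proj(f,np.r_[dial+.027*np.r_[np.cos(a),np.sin(a)],.106])[0]-[x,y])*7).round())
print(((proj(f,np.r_[dial,.106])[0]-[x,y])*7).round(),((proj(f,np.r_[start,.089])[0]-[x,y])*7).round())
E
```

```text
[199 210] 18.325
5 [211. 194.]
6 [255. 208.]
7 [286. 241.]
[207. 283.] [695. 195.]
```

View pics/c4b.png

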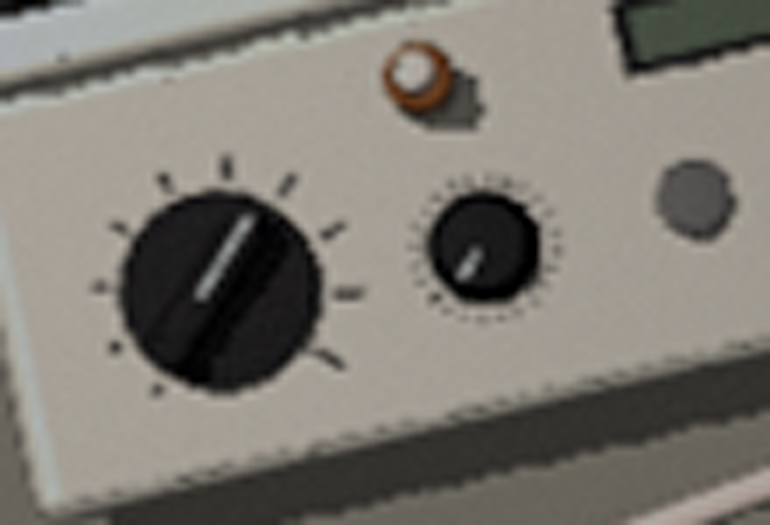

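The white line runs from (203,297) to (250,217). That matches the click 6 prediction of (207,283) to (255,208), so the dial is exactly four clicks up. The timer line is unchanged and the start key at (695,200) is where predicted. Next I'll press it.

```bash
python3 - <<'E'
from h import *
from bench import *
o=tool(yaw+np.pi)
move_to(np.r_[start,.20],o);move_straight(np.r_[start,.105],rate=.1);pause(.2)
f0=get_state()["contact_force"]
hit=move_straight(np.r_[start,.0805],rate=.015,until_force=9)
s=get_state();print(hit,s["position"],s["contact_force"]-f0)
pause(.15);s=get_state();print(s["position"],s["contact_force"]-f0,s["time"])
E
```

```text
True [ 0.53089634 -0.00236485  0.08407694] [-1.58413544  1.24735604  3.93378426]
[ 0.53088457 -0.00236859  0.08406915] [-2.95842352  1.67023291  4.99218886] 22.35
```

```bash
python3 - <<'E'
from h import *
from bench import *
move_straight(np.r_[start,.0828],rate=.01,until_force=12)
s=get_state();print(s["position"],s["contact_force"]);pause(.15)
s=get_state();print(s["position"],s["contact_force"])
move_straight(np.r_[start,.27],rate=.12)
move_to([.40,-.30,.30],tool(yaw+np.pi));pause(.3)
print(get_state()["time"],get_state()["contact_force"])
f=grab_frame("top");im=f["frame"]
cv2.imwrite("pics/end.png",cv2.resize(im[100:270,90:400,::-1],None,fx=2.5,fy=2.5,interpolation=cv2.INTER_CUBIC))
E
```

```text
[ 0.5309752  -0.00238618  0.08400567] [-4.19215637  0.52515381  9.98268201]
[ 0.53094742 -0.00235985  0.08397394] [-3.74507521  1.32710269 10.12518869]
26.0 [ 0.99434676 -0.91752231  0.42973521]
```

View pics/end.png

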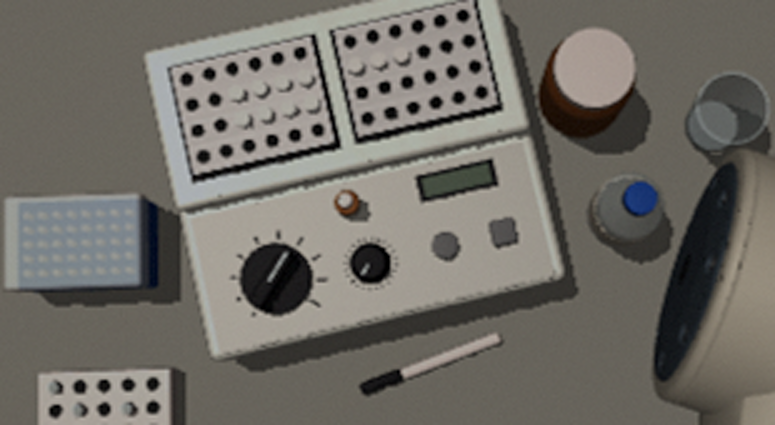

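The key bottomed out at z = 0.084, with force rising from 5 to 10 N over only 0.1 mm. The end view shows the dial line still at click 6 (line end near (287,252)). The timer (370,263), both keys, the vial (346,203), the pen and the other items look undisturbed.

```bash
python3 -c "
from bench import *
finish_job()"
```

```text
the job is handed in; nothing more can be done
```

I turned the dial four clicks clockwise and pressed and released the start key, and the job is handed in. It reports no verdict.

- **Dial:** I pushed it with the side of the closed fingers, from click 2 to click 6. Each of the four clicks showed a force rise of about 4.5–6 N (peak 6.3 N) and then a drop to zero. The clear top view afterwards matched the predicted click 6 line within about 14 px in a 7× enlargement (2 image pixels), with nearly the same direction.
- **Start key:** it bottomed out at z = 0.084, about 5 mm of travel, with 10 N on it, and I then let it go. I judged that it came back out only from the top picture.
- **Everything else:** in the last picture the timer line, stop key, vial, pen and the other items in view looked unmoved. I checked them by eye and did not measure them. The arm was clear of everything at about 26 s on its clock.
- **Disagreements:** the first light touch on the dial came 1.5 mm past the computed face of the bar, and the clicks came about 27° of finger travel apart instead of 30°. I put both down to calibration and a small offset in the fitted dial axis. No check failed.

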